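Swap the findings boxes on the enameller's bench

TASK

You are done with the long dark wooden findings box that is standing open, and now need the square one. Press the long box's lid down until it clicks and stays shut, and press the square box's lid so that it springs open; check that each lid has really ended up that way, and take the hand away.

Things in the scene. Friction and masses are not known exactly. Their poses are not given: they have to be found in the camera images.
- long_lid (a joint): Lid angle (rad) of the long box: 0 latched shut (top flush with the rim), 0.45 sprung fully open, front edge up. Starts open. Push-push latch: pushed 0.07 past shut (5 mm at the press point) and let go, it changes state: an open lid stays shut, a shut one springs open. Hard stop at -0.11 (8 mm). A light spring opens it: under 5 N at the press point push it all the way.
- long_press (a point): Press point on the lid of the long box (fixed, dark wood, 110 mm deep, 170 mm wide along the hinge, 60 mm tall, inset lid): mid-width on its top face, 68 mm from the hinge (brass barrels), 24 mm from the lid's front edge. 60 mm above the bench when shut, 89 mm open and then 9 mm nearer the hinge. x along the lid towards the hinge, y along the hinge, z out of its top.
- square_lid (a joint): Lid angle (rad) of the square box: same latch, values and spring as the long one. Starts latched shut (0). The box with an overhanging lid and a brass knob nearby is not part of the job.
- square_press (a point): Press point on the lid of the square box (fixed, same dark wood and inset lid, but 110 mm deep, 110 mm wide, 60 mm tall): mid-width on its top face, 68 mm from the hinge (brass barrels), 24 mm from the lid's front edge, 60 mm above the bench when shut. Axes as for the long one.
There are look-alikes about, which are no part of the job. What is shaped like the part that bears square_lid but purple or turquoise is not meant.

How it is judged (in metres and radians):
At the end, for the whole second after the job is handed in: The long box's lid stays latched shut (opening angle under 0.08 rad) and the square box's lid stands open (over 0.33 rad), by themselves (value of joint long_lid below 0.08 rad and value of joint square_lid above 0.33 rad); the robot touches nothing.
It also fails if it takes over 38 s, if anything falls off the work surface, if the arm or the gripper's body presses on something with over 40 N, if the wrist force passes 120 N, or if a joint passes its speed limit or range.

ROBOT

A 6-joint arm with a two-finger parallel gripper is mounted at the origin on the work surface. World frame = base frame: x ahead of the robot, y to its left, z up, the work surface at z = 0. Lengths are in m, angles in degrees, forces in N, time in s.
With the tool pointing down it reaches from about 0.425 to 0.925 m from the base axis. Payload 12.5 kg.
Tool frame: the origin (TCP) lies at the very end of the fingers, on their centre line; the grasp point (between the pads) lies 19 mm behind it; z points along the fingers, y is the direction in which the jaws open and shut (so a half turn about z gives the same grasp; the last joint's range is limited). The gripper opens to 85 mm and grips with 20 to 120 N. Pads are 22 mm wide; open, the fingers measure 114 mm over their backs; the gripper's body (76 mm by 85 mm) begins 54 mm behind the grasp point. The pads swing forward as they close: fully open they stand 13 mm farther back than shut.
Start: joints at [-6.05, 28.126, 89.318, -0, 62.55, -6.05], TCP at [0.625, 0, 0.197] pointing down, gripper open.
Joint ranges: [-177.58, 177.58], [-47.91, 125.51], [2.72, 160], [-65.01, 245.01], [3.68, 167.84], [-153.87, 153.87]. Speed limits (degrees/s): [127.2, 127.2, 159.86, 180, 180, 180].

INTERFACE

Orientations are given as a 3x3 rotation matrix whose columns are the frame's x, y, z axes.
In Python, from cell import robot gives the robot as it stands.
- The arm moves only by the tool carry_out, never from a script. Its argument "increments" is a list of rows, each an object with "translation": the shift along the tool's x, y, z in mm, a list of three; "angular": the turn, a rotation vector about the tool's x, y, z in rad, a list of three; "fingers": the opening, from -1 (shut) to 1 (fully open). In form: [{"translation": [dx, dy, dz], "angular": [ax, ay, az], "fingers": fingers}, ...]. A call has 1 to 20 rows; each row shifts and turns the commanded pose from where the row before left it, along the tool's axes as they then stand; what a row does not reach is not made up. A row lasts 1/12 s, in which the tool goes at most 41.7 mm and 7.16 degrees, less where a joint would pass 70% of its speed; a pose out of reach is approached as far as the arm can. A call with a gripper value outside its range is refused whole. The fingers move at their own pace and stop on an object; "squeeze" is the grip in N (left out, the last holds). Time passes only in rows, so rows that do not move let the fingers close. It gives the time, the measured TCP pose, the force and the opening at its end, in the units of the state.
- robot.sense(): the state, without advancing time (a new reading comes with each control period).
- robot.camera(name): name is "scene" or "side" or "wrist"; returns the picture (400x640x3 uint8, blue, green, red); there is no depth.
- robot.get_calibration(name): a dict with "intrinsics" (3x3 intrinsics, pixels), "k1" (the pictures are not rectified: a ray, as slopes to the right and down, at radius r is drawn at 1 + k1 r^2 times it, then the intrinsics apply), "position" and "attitude" of the camera in the world. Camera axes: x right, y down, z forward; pixel columns grow to the right and rows downward; lengths in m; the calibration is good to about 2 mm. A picture is of the moment at which its call begins: read the wrist's pose just before it. get_calibration takes no time and is no camera call; for the wrist camera it gives the pose at the moment of the call.
- robot.job_done(): hands the job in, once; it reports no verdict.
The state is a dict: "time": time; "joint_pos": joint angles; "joint_velocities": joint speeds; "joint_efforts": joint torques, N m; "position": TCP position; "orientation": TCP orientation; "contact_force": force on the tool from outside, world axes, zero at the start; "ft_torque": the same for the moment, N m; "grip_width": opening from 0.0 (shut) to 1.0 (fully open).
Only numpy, scipy, OpenCV 4.12 (cv2) and the standard library are available. Lean on these libraries where they do the work, as an engineer would, in place of code of your own. Each camera call takes 0.05 s, during which the arm holds its last target. There are 200 camera calls.

## Working session

There is one attempt and no reset: what is moved stays moved. The work goes in short steps, Python scripts to look and compute and a tool call to move; the robot and the scene stay as the last step left them, time stands still between calls to the robot, and variables do not carry over. Pictures are saved under pics/ and viewed, on a budget of 10 in all, crops included, one or two more only if the job needs it, and the job is handed in when it is done.

Besides the shell and the picture viewer there is one more tool, called after "Call:" as a command line: name --argument value ..., lists and objects as JSON in quotes. carry_out: Moves the arm, as the interface text tells. Its arguments: {"type":"object","properties":{"increments":{"type":"array"},"squeeze":{"type":"number"}},"required":["increments"]}

```bash
mkdir -p pics
cat > h.py <<'E'
import numpy as np, cv2
from cell import robot
def und(c,uv):
    K=np.array(c["intrinsics"]); D=np.array([c["k1"],0,0,0],float)
    return cv2.undistortPoints(np.array(uv,float).reshape(-1,1,2),K,D).reshape(-1,2)
def plane(c,uv,z):
    p=und(c,uv); R=np.array(c["attitude"]); o=np.array(c["position"])
    d=np.c_[p,np.ones(len(p))]@R.T
    return o+d*((z-o[2])/d[:,2])[:,None]
def proj(c,X):
    R=np.array(c["attitude"]); q=(np.array(X,float).reshape(-1,3)-np.array(c["position"]))@R
    return cv2.projectPoints(q.reshape(-1,1,3),np.zeros(3),np.zeros(3),np.array(c["intrinsics"]),np.array([c["k1"],0,0,0],float))[0].reshape(-1,2)
E
python3 - <<'E'
from h import *
for n in("scene","side"):
    im=robot.camera(n); cv2.imwrite(f"pics/{n}0.png",im)
    c=robot.get_calibration(n); print(n,c)
print(robot.sense())
E
```

```text
scene {'intrinsics': array([[483.32239046,   0.        , 310.72952243],
       [  0.        , 483.32239046, 198.08914236],
       [  0.        ,   0.        ,   1.        ]]), 'k1': -0.1466819330964029, 'position': array([1.31637605, 0.31143763, 1.04221469]), 'attitude': array([[-0.34286518,  0.68632607, -0.64140471],
       [ 0.9393598 ,  0.2554583 , -0.22878859],
       [ 0.00682859, -0.68095344, -0.73229487]])}
side {'intrinsics': array([[514.52408709,   0.        , 316.84770705],
       [  0.        , 514.52408709, 197.44832786],
       [  0.        ,   0.        ,   1.        ]]), 'k1': 0.01723777826285016, 'position': array([0.17349645, 1.10645291, 0.75641395]), 'attitude': array([[-0.97136177, -0.11873838,  0.20580939],
       [-0.23745825,  0.51559315, -0.8232723 ],
       [-0.0083599 , -0.84856638, -0.52902288]])}
{'time': 0.1, 'joint_pos': array([-6.04976787e+00,  2.81603494e+01,  8.93460316e+01, -1.13218619e-03,
        6.25502715e+01, -6.05143336e+00]), 'joint_velocities': array([ 0.14302907, -0.07659501, -0.04878574,  0.04225799,  0.06342685,
       -0.06261258]), 'joint_efforts': array([ 1.65888025e-03, -6.19446945e+01, -2.62024283e+01, -1.08395730e-04,
        2.98314291e-03, -4.12389943e-05]), 'position': array([6.24768294e-01, 4.94499519e-05, 1.96793549e-01]), 'orientation': array([[-3.81431468e-05,  9.99999514e-01, -9.85114352e-04],
       [ 9.99999996e-01,  3.82286446e-05,  8.67710307e-05],
       [ 8.68086481e-05, -9.85111038e-04, -9.99999511e-01]]), 'contact_force': array([0.92983833, 0.47830324, 0.81549315]), 'ft_torque': array([-0.02650213,  0.01787383,  0.04998784]), 'grip_width': 0.9960117445870972}
```

View pics/scene0.png

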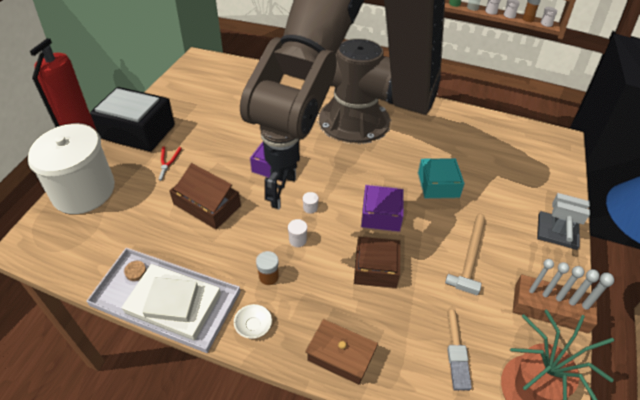

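View pics/side0.png

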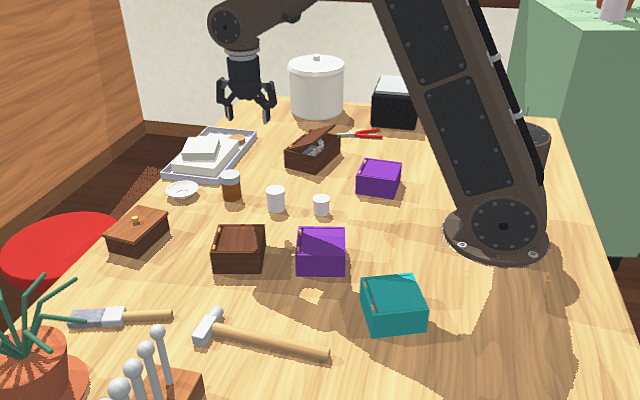

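The scene view shows the open long box near (205,195) and the dark square box near (378,260). In the side view they are near (312,150) and (238,248). The purple and turquoise boxes are decoys. I'll enlarge both real boxes next.

Run:
```python
from h import *
s=cv2.imread("pics/scene0.png"); d=cv2.imread("pics/side0.png")
def cr(i,u,v): return cv2.resize(i[v:v+75,u:u+100],(400,300),interpolation=cv2.INTER_CUBIC)
cv2.imwrite("pics/crops.png",np.vstack([np.hstack([cr(s,155,155),cr(s,330,220)]),np.hstack([cr(d,265,110),cr(d,190,210)])]))
```

```text
(no output)
```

View pics/crops.png

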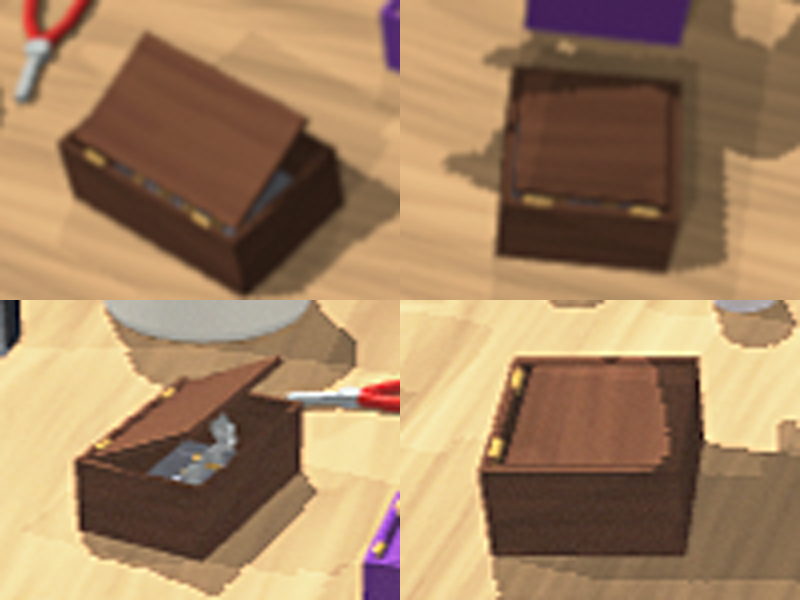

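Hinge barrels show up in both views. The long box's are at scene (179,194) and (205,209). The square box's are at scene (364,270) and (391,272). I'll cast the rim corners and barrels onto z = 0.06.

Run:
```python
from h import *
np.set_printoptions(precision=4,suppress=True)
S,D=robot.get_calibration("scene"),robot.get_calibration("side")
L={"scene":[(170,192),(214.5,215),(240,196),(178.75,194.25),(205,209.5)],"side":[(340.5,135.5),(316,156),(284.5,150.5),(290.75,145.75),(307.5,133)]}
Q={"scene":[(358,237.5),(400.5,240.5),(399.5,273.5),(355,271.75),(364.5,270),(391.25,272.5)],"side":[(218.75,224.25),(265,224.5),(262.5,252.5),(210.5,252.5),(219,229.5),(214,246.75)]}
for nm,X in(("long",L),("sq",Q)):
    for k,c in(("scene",S),("side",D)):
        P=plane(c,X[k],.06); print(nm,k,P[:,:2].tolist()); print(" sides",np.linalg.norm(np.diff(P[:-2],axis=0),axis=1)," barrels sep",np.linalg.norm(P[-1]-P[-2]))
```

```text
long scene [[0.5731850906687981, -0.37769878498813314], [0.605205630874362, -0.21745685892542388], [0.517463862622413, -0.1832019604450928], [0.572032240072203, -0.34936559664422817], [0.5966868045020706, -0.25130485034202366]]
 sides [0.1634 0.0942]  barrels sep 0.10111259818920591
long side [[0.45948386065547203, -0.3543510230055136], [0.5015123224327014, -0.20034383591080096], [0.6022230008818639, -0.2141403969898732], [0.5928886907111213, -0.24916999799810546], [0.5662218735892811, -0.34949361143590973]]
 sides [0.1596 0.1017]  barrels sep 0.10380725672431407
sq scene [[0.5442122848234541, 0.16694611452527613], [0.5157480190238615, 0.2733762410029316], [0.6169158594339136, 0.2943952859636059], [0.6491400408862986, 0.19014843952220112], [0.6361940172761578, 0.21061674190156277], [0.6209278453561307, 0.27452096763800016]]
 sides [0.1102 0.1033 0.1091]  barrels sep 0.06570240537503456
sq side [[0.6421984791289044, 0.19123733936106435], [0.5351215784080122, 0.1675248568318759], [0.5062012866177241, 0.27033031833339927], [0.6171493036628144, 0.29609154636737345], [0.6331840013192429, 0.21105961401074314], [0.6179904231213049, 0.2751368006955581]]
 sides [0.1097 0.1068 0.1139]  barrels sep 0.06585385844350722
```

The two views agree to about 5 mm, and the sides and barrel spacing match the given sizes.

| Box | Press point when shut (x, y) |
|---|---|
| Long | (0.515, -0.284) |
| Square | (0.559, 0.2265) |

With this tool orientation, tool x is world y, tool y is world x and tool z points down.

Call:
carry_out --increments '[{"translation": [-28.5,-11,0],"angular": [0,0,0],"fingers": -1},{"translation": [-28.5,-11,0],"angular": [0,0,0],"fingers": -1},{"translation": [-28.5,-11,0],"angular": [0,0,0],"fingers": -1},{"translation": [-28.5,-11,0],"angular": [0,0,0],"fingers": -1},{"translation": [-28.5,-11,0],"angular": [0,0,0],"fingers": -1},{"translation": [-28.5,-11,0],"angular": [0,0,0],"fingers": -1},{"translation": [-28.5,-11,0],"angular": [0,0,0],"fingers": -1},{"translation": [-28.5,-11,0],"angular": [0,0,0],"fingers": -1},{"translation": [-28,-11,0],"angular": [0,0,0],"fingers": -1},{"translation": [-28,-11,0],"angular": [0,0,0],"fingers": -1},{"translation": [0,0,0],"angular": [0,0,0],"fingers": -1},{"translation": [0,0,0],"angular": [0,0,0],"fingers": -1},{"translation": [0,0,0],"angular": [0,0,0],"fingers": -1}]'

```text
time: 1.18
position: [0.515, -0.2837, 0.1971]
orientation: [[0.0, 1.0, -0.0], [1.0, -0.0, 0.001], [0.001, -0.0, -1.0]]
contact_force: [0.2, 0.3, 1.5]
grip_width: -0.003
```

Over the press point with the fingers shut. I'll descend 137 mm to z = 0.060, slowing towards the end.

Call:
carry_out --increments '[{"translation": [0,0,25],"angular": [0,0,0],"fingers": -1},{"translation": [0,0,25],"angular": [0,0,0],"fingers": -1},{"translation": [0,0,25],"angular": [0,0,0],"fingers": -1},{"translation": [0,0,20],"angular": [0,0,0],"fingers": -1},{"translation": [0,0,10],"angular": [0,0,0],"fingers": -1},{"translation": [0,0,8],"angular": [0,0,0],"fingers": -1},{"translation": [0,0,8],"angular": [0,0,0],"fingers": -1},{"translation": [0,0,8],"angular": [0,0,0],"fingers": -1},{"translation": [0,0,4],"angular": [0,0,0],"fingers": -1},{"translation": [0,0,4],"angular": [0,0,0],"fingers": -1},{"translation": [0,0,0],"angular": [0,0,0],"fingers": -1},{"translation": [0,0,0],"angular": [0,0,0],"fingers": -1}]'

```text
time: 2.18
position: [0.5152, -0.2841, 0.0606]
orientation: [[0.0, 1.0, 0.001], [1.0, -0.0, -0.0], [-0.0, 0.001, -1.0]]
contact_force: [0.7, -0.0, 0.8]
grip_width: -0.002
```

Call:
carry_out --increments '[{"translation": [0,0,2],"angular": [0,0,0],"fingers": -1},{"translation": [0,0,2],"angular": [0,0,0],"fingers": -1},{"translation": [0,0,2],"angular": [0,0,0],"fingers": -1},{"translation": [0,0,0],"angular": [0,0,0],"fingers": -1},{"translation": [0,0,0],"angular": [0,0,0],"fingers": -1},{"translation": [0,0,0],"angular": [0,0,0],"fingers": -1}]'

```text
time: 2.68
position: [0.5151, -0.284, 0.0544]
orientation: [[0.0, 1.0, 0.0], [1.0, -0.0, -0.0], [-0.0, 0.0, -1.0]]
contact_force: [0.0, 0.1, 0.6]
grip_width: 0.001
```

At z = 0.0544 the force reads about zero. The spring is light, so I need a picture before going deeper.

Run:
```python
from h import *
s=robot.camera("scene"); d=robot.camera("side")
cr=lambda i,u,v: cv2.resize(i[v:v+112,u:u+75],(400,597),interpolation=cv2.INTER_CUBIC)
cv2.imwrite("pics/p1.png",np.hstack([cr(s,165,125),cr(d,275,75)]))
print(robot.sense()["contact_force"])
```

```text
[ 0.24408529 -1.00926872  1.21580845]
```

View pics/p1.png

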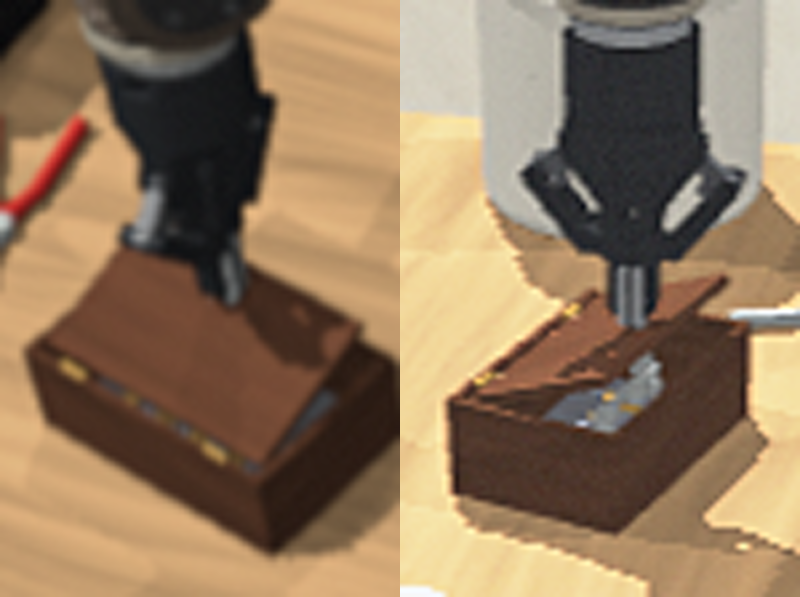

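The lid still stands open under the fingers. The tip shows at scene (208,181) and side (318,136), so I'll compare where the TCP should project.

Run:
```python
from h import *
s=robot.sense(); p=s["position"];print(p,s["contact_force"],s["joint_pos"],s["time"])
px={"scene":(208.5,181.3),"side":(318.5,136)}
A=[];b=[]
for n in px:
    c=robot.get_calibration(n); print(n,proj(c,p),proj(c,p+[0,0,.03]))
    d=np.array(c["attitude"])@np.r_[und(c,px[n])[0],1]; d/=np.linalg.norm(d); M=np.eye(3)-np.outer(d,d); A.append(M); b.append(M@c["position"])
print(np.linalg.lstsq(np.vstack(A),np.hstack(b),rcond=None)[0])
```

```text
[ 0.51511126 -0.28401602  0.05441381] [ 0.24408529 -1.00926872  1.21580845] [-3.53046969e+01  3.52547099e+01  1.02274357e+02  3.73900894e-03
  4.24537952e+01 -3.53085040e+01] 2.7833
scene [[208.88669416 187.81411585]] [[207.33935151 180.39651534]]
side [[318.21513823 144.96690474]] [[318.14686381 136.0911143 ]]
[ 0.51463726 -0.28124731  0.08418644]
```

Run:
```python
from h import *
c=robot.get_calibration("side"); print(proj(c,[[.625-.0425,0,.21],[.625+.0425,0,.21]]))
d=robot.camera("side"); w=robot.camera("wrist"); 
a=cv2.resize(d[85:160,268:368],(400,300),interpolation=cv2.INTER_CUBIC)
cv2.imwrite("pics/p2.png",np.hstack([a,cv2.resize(w,(400,300))]))
i0=cv2.imread("pics/side0.png"); print(robot.sense()["position"],robot.sense()["contact_force"])
```

```text
[[264.74364378 135.16709978]
 [232.7667889  131.99267118]]
[ 0.51508022 -0.28401161  0.05438341] [-0.35481809 -1.35926687 -0.23675232]
```

View pics/p2.png

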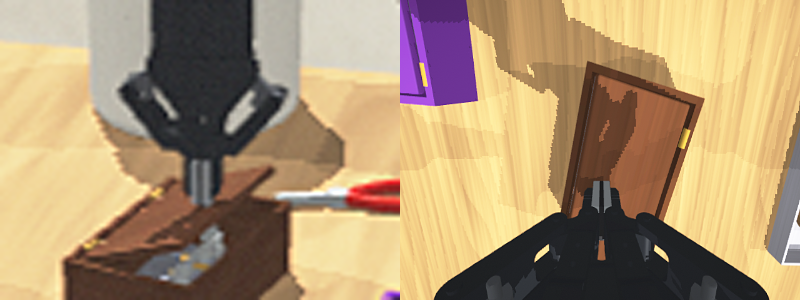

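The pictures put the real fingertip about 30 mm higher than the reported TCP: triangulated z = 0.084 against 0.054 reported, and the start picture shows a similar offset. The near-zero force fits, since the lid has barely been touched. I'll trust the pictures and the force, and descend carefully.

Call:
carry_out --increments '[{"translation": [0,0,3],"angular": [0,0,0],"fingers": -1},{"translation": [0,0,3],"angular": [0,0,0],"fingers": -1},{"translation": [0,0,3],"angular": [0,0,0],"fingers": -1},{"translation": [0,0,3],"angular": [0,0,0],"fingers": -1},{"translation": [0,0,3],"angular": [0,0,0],"fingers": -1},{"translation": [0,0,0],"angular": [0,0,0],"fingers": -1},{"translation": [0,0,0],"angular": [0,0,0],"fingers": -1}]'

```text
time: 3.47
position: [0.515, -0.284, 0.0391]
orientation: [[-0.0, 1.0, -0.0], [1.0, 0.0, 0.0], [0.0, -0.0, -1.0]]
contact_force: [-0.7, 0.7, 0.7]
grip_width: -0.003
```

Run:
```python
from h import *
d=robot.camera("side"); s=robot.camera("scene")
cr=lambda i,u,v: cv2.resize(i[v:v+75,u:u+100],(400,300),interpolation=cv2.INTER_CUBIC)
cv2.imwrite("pics/p3.png",np.hstack([cr(d,268,95),cr(s,160,150)]))
print(robot.sense()["position"],robot.sense()["contact_force"])
```

```text
[ 0.51507225 -0.28398949  0.03936523] [ 0.08598814 -0.00412076  1.49197604]
```

View pics/p3.png

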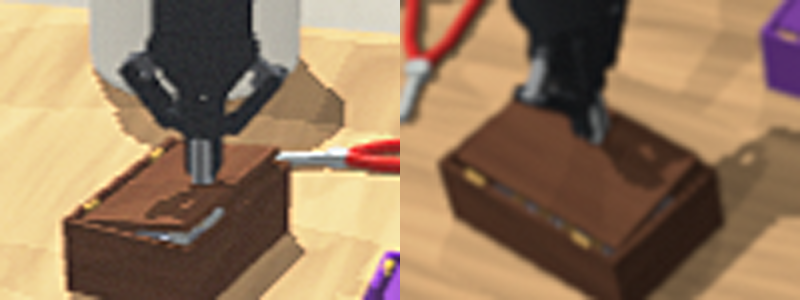

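The lid is now pushed most of the way down, and the finger at side (318,141) really touches it. So the 30 mm offset is real and "shut" should be near reported z = 0.030. I'll keep going down in small steps, watching for the force to rise at the stop.

Call:
carry_out --increments '[{"translation": [0,0,3],"angular": [0,0,0],"fingers": -1},{"translation": [0,0,3],"angular": [0,0,0],"fingers": -1},{"translation": [0,0,3],"angular": [0,0,0],"fingers": -1},{"translation": [0,0,2],"angular": [0,0,0],"fingers": -1},{"translation": [0,0,0],"angular": [0,0,0],"fingers": -1},{"translation": [0,0,0],"angular": [0,0,0],"fingers": -1}]'

```text
time: 4.07
position: [0.5149, -0.2839, 0.0281]
orientation: [[0.0, 1.0, -0.0], [1.0, -0.0, 0.0], [0.0, -0.0, -1.0]]
contact_force: [-1.2, -0.2, 1.2]
grip_width: 0.002
```

Call:
carry_out --increments '[{"translation": [0,0,1.5],"angular": [0,0,0],"fingers": -1},{"translation": [0,0,0],"angular": [0,0,0],"fingers": -1},{"translation": [0,0,0],"angular": [0,0,0],"fingers": -1}]'

```text
time: 4.32
position: [0.5151, -0.284, 0.0268]
orientation: [[-0.0, 1.0, 0.0], [1.0, 0.0, -0.0], [-0.0, 0.0, -1.0]]
contact_force: [-0.5, -0.8, 1.2]
grip_width: -0.001
```

Call:
carry_out --increments '[{"translation": [0,0,1.5],"angular": [0,0,0],"fingers": -1},{"translation": [0,0,0],"angular": [0,0,0],"fingers": -1},{"translation": [0,0,0],"angular": [0,0,0],"fingers": -1}]'

```text
time: 4.57
position: [0.515, -0.284, 0.0252]
orientation: [[0.0, 1.0, 0.0], [1.0, -0.0, 0.0], [0.0, 0.0, -1.0]]
contact_force: [-0.2, -0.0, 0.5]
grip_width: -0.001
```

No stop yet, so I'll go on in 1 mm steps.

Call:
carry_out --increments '[{"translation": [0,0,1],"angular": [0,0,0],"fingers": -1},{"translation": [0,0,0],"angular": [0,0,0],"fingers": -1},{"translation": [0,0,0],"angular": [0,0,0],"fingers": -1}]'

```text
time: 4.82
position: [0.515, -0.284, 0.0242]
orientation: [[0.0, 1.0, -0.0], [1.0, -0.0, 0.0], [0.0, -0.0, -1.0]]
contact_force: [0.6, 0.2, -0.1]
grip_width: 0.001
```

Call:
carry_out --increments '[{"translation": [0,0,1],"angular": [0,0,0],"fingers": -1},{"translation": [0,0,0],"angular": [0,0,0],"fingers": -1},{"translation": [0,0,0],"angular": [0,0,0],"fingers": -1}]'

```text
time: 5.07
position: [0.5151, -0.284, 0.0233]
orientation: [[-0.0, 1.0, 0.0], [1.0, 0.0, -0.0], [-0.0, 0.0, -1.0]]
contact_force: [-0.2, 0.4, 1.5]
grip_width: 0.001
```

Run:
```python
from h import *
d=robot.camera("side"); s=robot.camera("scene")
cr=lambda i,u,v: cv2.resize(i[v:v+75,u:u+100],(400,300),interpolation=cv2.INTER_CUBIC)
cv2.imwrite("pics/p4.png",np.hstack([cr(d,268,95),cr(s,160,150)]))
print(robot.sense()["position"],robot.sense()["contact_force"])
```

```text
[ 0.51506844 -0.2839697   0.02338393] [-0.914004    0.74387101  0.97667528]
```

View pics/p4.png

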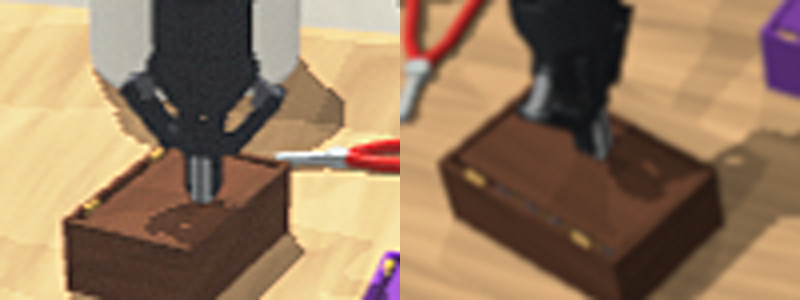

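The lid is now about flush with the rim, with the tip at side (318,145). I'll continue in small steps until the stop is felt.

Call:
carry_out --increments '[{"translation": [0,0,1],"angular": [0,0,0],"fingers": -1},{"translation": [0,0,0],"angular": [0,0,0],"fingers": -1},{"translation": [0,0,0],"angular": [0,0,0],"fingers": -1}]'

```text
time: 5.42
position: [0.5151, -0.284, 0.0223]
orientation: [[0.0, 1.0, 0.0], [1.0, -0.0, -0.0], [-0.0, 0.0, -1.0]]
contact_force: [-0.9, 0.4, 1.3]
grip_width: -0.002
```

Call:
carry_out --increments '[{"translation": [0,0,1],"angular": [0,0,0],"fingers": -1},{"translation": [0,0,0],"angular": [0,0,0],"fingers": -1},{"translation": [0,0,0],"angular": [0,0,0],"fingers": -1}]'

```text
time: 5.67
position: [0.515, -0.284, 0.0212]
orientation: [[-0.0, 1.0, -0.0], [1.0, 0.0, 0.0], [0.0, -0.0, -1.0]]
contact_force: [0.6, 0.3, 0.3]
grip_width: 0.004
```

Call:
carry_out --increments '[{"translation": [0,0,1],"angular": [0,0,0],"fingers": -1},{"translation": [0,0,0],"angular": [0,0,0],"fingers": -1},{"translation": [0,0,0],"angular": [0,0,0],"fingers": -1}]'

```text
time: 5.92
position: [0.5151, -0.284, 0.0202]
orientation: [[0.0, 1.0, 0.0], [1.0, -0.0, 0.0], [0.0, 0.0, -1.0]]
contact_force: [0.3, -0.7, 1.0]
grip_width: 0.002
```

Call:
carry_out --increments '[{"translation": [0,0,1],"angular": [0,0,0],"fingers": -1},{"translation": [0,0,0],"angular": [0,0,0],"fingers": -1},{"translation": [0,0,0],"angular": [0,0,0],"fingers": -1}]'

```text
time: 6.17
position: [0.5151, -0.284, 0.0194]
orientation: [[0.0, 1.0, 0.0], [1.0, -0.0, -0.0], [-0.0, 0.0, -1.0]]
contact_force: [-0.6, -0.1, 2.5]
grip_width: -0.001
```

Call:
carry_out --increments '[{"translation": [0,0,1],"angular": [0,0,0],"fingers": -1},{"translation": [0,0,0],"angular": [0,0,0],"fingers": -1},{"translation": [0,0,0],"angular": [0,0,0],"fingers": -1}]'

```text
time: 6.42
position: [0.5152, -0.2841, 0.0191]
orientation: [[-0.0, 1.0, 0.001], [1.0, 0.0, -0.0], [-0.0, 0.001, -1.0]]
contact_force: [-2.5, 1.4, 11.0]
grip_width: -0.006
```

Run:
```python
from h import *
d=robot.camera("side"); s=robot.camera("scene")
cr=lambda i,u,v: cv2.resize(i[v:v+75,u:u+100],(400,300),interpolation=cv2.INTER_CUBIC)
cv2.imwrite("pics/p5.png",np.hstack([cr(d,268,95),cr(s,160,150)]))
print(robot.sense()["position"],robot.sense()["contact_force"])
```

```text
[ 0.51520473 -0.28406907  0.01909099] [-0.75020474  0.24041803 11.07908128]
```

View pics/p5.png

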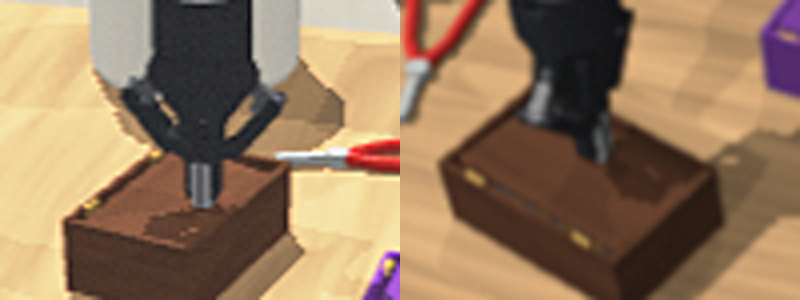

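The force rose to 11 N at reported z = 0.019, which is the hard stop at 8 mm, well past the 5 mm click. I'll lift off and cross to the square box.

Call:
carry_out --increments '[{"translation": [0,0,-10],"angular": [0,0,0],"fingers": -1},{"translation": [0,0,-20],"angular": [0,0,0],"fingers": -1},{"translation": [0,0,-30],"angular": [0,0,0],"fingers": -1},{"translation": [0,0,-30],"angular": [0,0,0],"fingers": -1},{"translation": [0,0,-30],"angular": [0,0,0],"fingers": -1},{"translation": [0,0,-30],"angular": [0,0,0],"fingers": -1},{"translation": [0,0,0],"angular": [0,0,0],"fingers": -1}]'

```text
time: 7.1
position: [0.5168, -0.2851, 0.1743]
orientation: [[-0.0, 1.0, 0.007], [1.0, 0.0, -0.005], [-0.005, 0.007, -1.0]]
contact_force: [-0.2, 0.0, -0.1]
grip_width: -0.0
```

Call:
carry_out --increments '[{"translation": [36.5,3.1,0],"angular": [0,0,0],"fingers": -1},{"translation": [36.5,3.1,0],"angular": [0,0,0],"fingers": -1},{"translation": [36.5,3.1,0],"angular": [0,0,0],"fingers": -1},{"translation": [36.5,3.1,0],"angular": [0,0,0],"fingers": -1},{"translation": [36.5,3.1,0],"angular": [0,0,0],"fingers": -1},{"translation": [36.5,3.1,0],"angular": [0,0,0],"fingers": -1},{"translation": [36.5,3.1,0],"angular": [0,0,0],"fingers": -1},{"translation": [36.5,3.1,0],"angular": [0,0,0],"fingers": -1},{"translation": [36.5,3.1,0],"angular": [0,0,0],"fingers": -1},{"translation": [36.5,3.1,0],"angular": [0,0,0],"fingers": -1},{"translation": [36.5,3.1,0],"angular": [0,0,0],"fingers": -1},{"translation": [36.5,3.1,0],"angular": [0,0,0],"fingers": -1},{"translation": [36.5,3.1,0],"angular": [0,0,0],"fingers": -1},{"translation": [36.5,3.1,0],"angular": [0,0,0],"fingers": -1},{"translation": [0,0,0],"angular": [0,0,0],"fingers": -1},{"translation": [0,0,0],"angular": [0,0,0],"fingers": -1},{"translation": [0,0,0],"angular": [0,0,0],"fingers": -1}]'

```text
time: 8.52
position: [0.5581, 0.2268, 0.168]
orientation: [[-0.001, 1.0, -0.001], [1.0, 0.001, -0.0], [-0.0, -0.001, -1.0]]
contact_force: [-0.8, -0.2, 0.1]
grip_width: 0.002
```

Run:
```python
from h import *
d=robot.camera("side"); s=robot.camera("scene")
cr=lambda i,u,v: cv2.resize(i[v:v+75,u:u+100],(400,300),interpolation=cv2.INTER_CUBIC)
cv2.imwrite("pics/p6.png",np.vstack([np.hstack([cr(d,265,100),cr(s,155,155)]),np.hstack([cr(d,190,185),cr(s,330,205)])]))
print(robot.sense()["position"],robot.sense()["contact_force"])
```

```text
[0.55835925 0.22595076 0.16828165] [ 0.26953287 -0.52564598 -0.18467953]
```

View pics/p6.png

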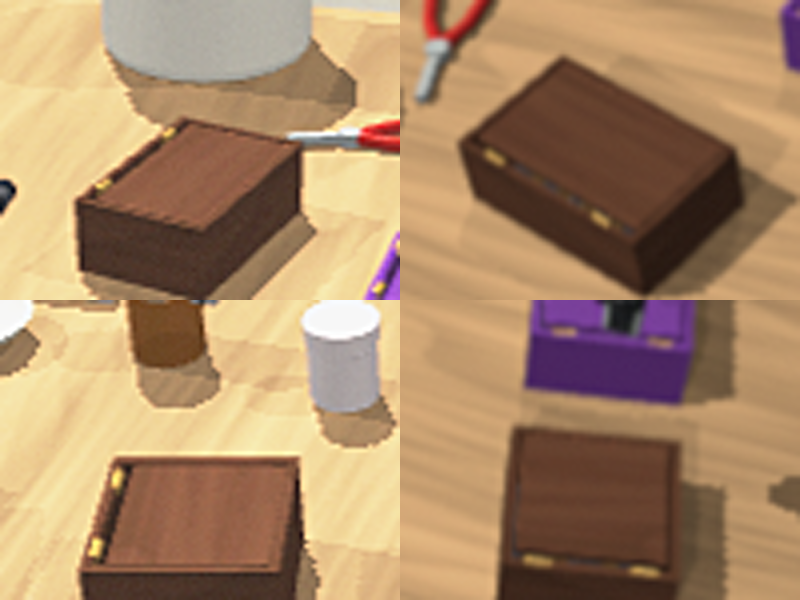

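The long lid is latched flush with the hand away, and the square lid is still shut. Next I'll press the square lid, aiming for reported z ≈ 0.0205. The stop was at 0.0193.

Call:
carry_out --increments '[{"translation": [0,0,25],"angular": [0,0,0],"fingers": -1},{"translation": [0,0,25],"angular": [0,0,0],"fingers": -1},{"translation": [0,0,25],"angular": [0,0,0],"fingers": -1},{"translation": [0,0,25],"angular": [0,0,0],"fingers": -1},{"translation": [0,0,20],"angular": [0,0,0],"fingers": -1},{"translation": [0,0,10],"angular": [0,0,0],"fingers": -1},{"translation": [0,0,4],"angular": [0,0,0],"fingers": -1},{"translation": [0,0,0],"angular": [0,0,0],"fingers": -1},{"translation": [0,0,0],"angular": [0,0,0],"fingers": -1},{"translation": [0,0,0],"angular": [0,0,0],"fingers": -1}]'

```text
time: 9.45
position: [0.5591, 0.227, 0.0356]
orientation: [[0.0, 1.0, 0.002], [1.0, -0.0, 0.001], [0.001, 0.002, -1.0]]
contact_force: [-0.8, 0.5, -0.0]
grip_width: -0.002
```

Call:
carry_out --increments '[{"translation": [0,0,3],"angular": [0,0,0],"fingers": -1},{"translation": [0,0,3],"angular": [0,0,0],"fingers": -1},{"translation": [0,0,2],"angular": [0,0,0],"fingers": -1},{"translation": [0,0,2],"angular": [0,0,0],"fingers": -1},{"translation": [0,0,0],"angular": [0,0,0],"fingers": -1},{"translation": [0,0,0],"angular": [0,0,0],"fingers": -1},{"translation": [0,0,0],"angular": [0,0,0],"fingers": -1}]'

```text
time: 10.03
position: [0.5584, 0.227, 0.0243]
orientation: [[-0.0, 1.0, -0.0], [1.0, 0.0, -0.0], [-0.0, -0.0, -1.0]]
contact_force: [0.3, 0.2, 1.2]
grip_width: 0.002
```

Call:
carry_out --increments '[{"translation": [0,0,1.5],"angular": [0,0,0],"fingers": -1},{"translation": [0,0,1.5],"angular": [0,0,0],"fingers": -1},{"translation": [0,0,0],"angular": [0,0,0],"fingers": -1},{"translation": [0,0,0],"angular": [0,0,0],"fingers": -1},{"translation": [0,0,0],"angular": [0,0,0],"fingers": -1}]'

```text
time: 10.45
position: [0.5584, 0.227, 0.0213]
orientation: [[0.0, 1.0, 0.0], [1.0, -0.0, -0.0], [-0.0, 0.0, -1.0]]
contact_force: [0.2, -0.5, 1.3]
grip_width: -0.0
```

One more step to feel the stop.

Call:
carry_out --increments '[{"translation": [0,0,1],"angular": [0,0,0],"fingers": -1},{"translation": [0,0,1],"angular": [0,0,0],"fingers": -1},{"translation": [0,0,0],"angular": [0,0,0],"fingers": -1},{"translation": [0,0,0],"angular": [0,0,0],"fingers": -1}]'

```text
time: 10.78
position: [0.5585, 0.227, 0.0193]
orientation: [[-0.0, 1.0, 0.0], [1.0, 0.0, 0.0], [0.0, 0.0, -1.0]]
contact_force: [-0.8, -0.3, 1.6]
grip_width: 0.002
```

Call:
carry_out --increments '[{"translation": [0,0,0.7],"angular": [0,0,0],"fingers": -1},{"translation": [0,0,0],"angular": [0,0,0],"fingers": -1},{"translation": [0,0,0],"angular": [0,0,0],"fingers": -1}]'

```text
time: 11.03
position: [0.5586, 0.2271, 0.0191]
orientation: [[-0.0, 1.0, 0.001], [1.0, 0.0, 0.0], [0.0, 0.001, -1.0]]
contact_force: [-1.3, 0.0, 7.3]
grip_width: -0.002
```

The stop is felt at 7 N, at the same height as on the long box. I'll lift off and move away sideways.

Call:
carry_out --increments '[{"translation": [0,0,-10],"angular": [0,0,0],"fingers": -1},{"translation": [0,0,-25],"angular": [0,0,0],"fingers": -1},{"translation": [0,0,-30],"angular": [0,0,0],"fingers": -1},{"translation": [0,0,-30],"angular": [0,0,0],"fingers": -1},{"translation": [0,0,-30],"angular": [0,0,0],"fingers": -1},{"translation": [0,0,-30],"angular": [0,0,0],"fingers": -1},{"translation": [0,0,-20],"angular": [0,0,0],"fingers": -1},{"translation": [-35,0,0],"angular": [0,0,0],"fingers": -1},{"translation": [-35,0,0],"angular": [0,0,0],"fingers": -1},{"translation": [-35,0,0],"angular": [0,0,0],"fingers": -1},{"translation": [-35,0,0],"angular": [0,0,0],"fingers": -1},{"translation": [-35,0,0],"angular": [0,0,0],"fingers": -1},{"translation": [-35,0,0],"angular": [0,0,0],"fingers": -1},{"translation": [0,0,0],"angular": [0,0,0],"fingers": -1},{"translation": [0,0,0],"angular": [0,0,0],"fingers": -1},{"translation": [0,0,0],"angular": [0,0,0],"fingers": -1},{"translation": [0,0,0],"angular": [0,0,0],"fingers": -1}]'

```text
time: 12.45
position: [0.5583, 0.0179, 0.1938]
orientation: [[-0.001, 1.0, 0.0], [1.0, 0.001, 0.0], [0.0, 0.0, -1.0]]
contact_force: [-0.5, -0.2, -0.4]
grip_width: -0.003
```

Run:
```python
from h import *
d=robot.camera("side"); s=robot.camera("scene")
cr=lambda i,u,v: cv2.resize(i[v:v+75,u:u+100],(400,300),interpolation=cv2.INTER_CUBIC)
cv2.imwrite("pics/p7.png",np.vstack([np.hstack([cr(d,265,100),cr(s,155,155)]),np.hstack([cr(d,190,195),cr(s,330,212)])]))
print(robot.sense()["position"],robot.sense()["contact_force"])
```

```text
[0.55837188 0.01807498 0.19372506] [ 0.11749844 -0.41797592 -0.70257314]
```

View pics/p7.png

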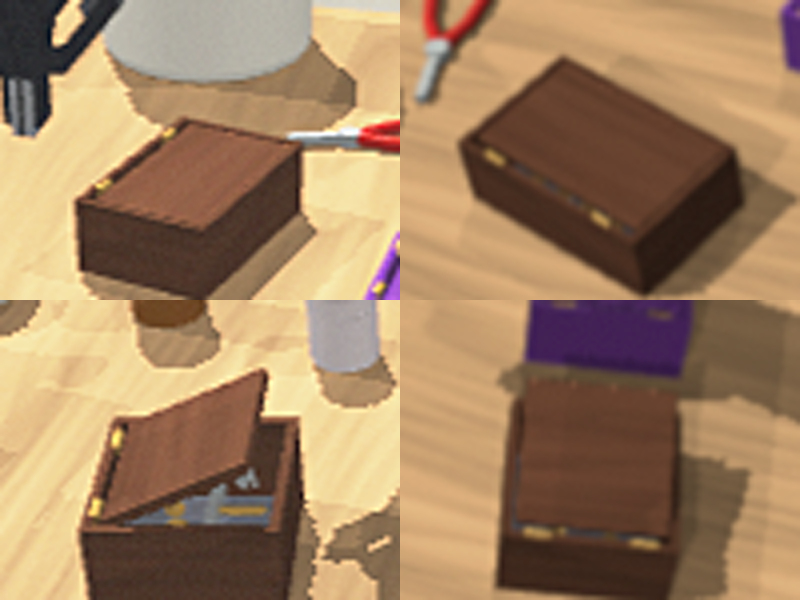

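The square lid stands open with its front corner at side (256,212). The long lid is flush and the hand is clear of both boxes. I'll hand in, with a quick numeric check of the open angle.

Run:
```python
from h import *
S,D=robot.get_calibration("scene"),robot.get_calibration("side")
# front-left (low y) lid corner, both views: expected z = .06+.092*sin(.45)=.100
A=[];b=[]
for c,px in((D,(256.25,212.5)),(S,(361.5,231.5))):
    d=np.array(c["attitude"])@np.r_[und(c,px)[0],1]; d/=np.linalg.norm(d); M=np.eye(3)-np.outer(d,d); A.append(M); b.append(M@c["position"])
p=np.linalg.lstsq(np.vstack(A),np.hstack(b),rcond=None)[0]; print(p, "angle",np.arcsin(min(1,(p[2]-.06)/.092)))
print(robot.job_done())
```

```text
[0.55147377 0.17523424 0.09659654] angle 0.40910510238821274
the job is handed in; nothing more can be done
None
```

The long box's lid is latched shut and the square box's lid has sprung open. The job is handed in with the hand clear of everything, at about 12.6 s.

- **Long box:** I pressed the lid down to its hard stop (11 N). With the hand away it stayed flush with the rim in both views, and it was still flush in the last picture.
- **Square box:** I pressed the lid to its stop (7 N) and let go. In the last picture it stands open, with the front corner triangulated at z ≈ 0.097 m. That gives about 0.41 rad, against 0.45 fully open and the 0.33 needed, with a few mm of pixel error.
- **Hand:** The last wrist force was under 1 N, with the closed gripper about 0.2 m from either box.

**Disagreement:** The reported TCP height was about 30–33 mm below the real fingertip. At a reported z of 0.054 m the pictures put the tip at 0.084 m, and the lid stops were felt at a reported 0.019 m. I went by the pictures and the force for the press depth instead. The cause was not found.

I viewed 10 pictures, the full budget.

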